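# Change over the garnish boxes

## Task

Change over the two garnish boxes using pushes of the fingers only, gripping and lifting nothing: tip the open lid of the narrow box forward so that it falls shut, and flip the lid of the wide box up by its front lip and back past upright, so that it stays open by itself. Push gently: leave both boxes standing where they are, and do not disturb the other things on the counter.

Things in the scene. Friction and masses are not known exactly. Their poses are not given: they have to be found in the camera images.
- wide_box: The wide garnish box: black tub 180 mm wide (y) with three white bays inside and a plain steel lid, shut at the start. Front faces the robot (the box's -x); origin at the centre of its underside, x towards its rear (hinge side), y to its left, z up. Black walls 100 mm deep (x), rim 85 mm high. Loose, 1.4 kg, on rubber feet. Starts turned up to 0.25 rad either way.
- wide_lid (a joint): Hinge along the box's y axis, 54 mm behind the box's centre, 87 mm above the surface. 0 = lid shut and level on the rim, pi/2 = upright, 1.85 = leaning back on its stop, open. Positive lifts the front lip up and back. The hinge is nearly free, lightly damped and the lid is light (about 120 g; a newton at the lip moves it): short of upright it falls shut by itself, past upright it falls back open.
- wide_lip (a point): Middle of the front edge of the wide box's lid, 125 mm from the hinge axis, on a rolled edge 6 mm thick; the lid is a 4 mm steel plate 182 mm wide. Shut, the lip sticks out 20 mm in front of the box's front wall at 87 mm above the surface, free from below. It swings with the lid.
- wide_hinge (a point): Middle of the wide lid's hinge axis, at the box's rear rim.
- narrow_box: The narrow garnish box: same make, 110 mm wide (y), one white bay; its steel lid stands open at the start. Front faces the robot (the box's -x); origin at the centre of its underside, x towards its rear (hinge side), y to its left, z up. Black walls 100 mm deep (x), rim 85 mm high. Loose, 1.4 kg, on rubber feet. Starts turned up to 0.25 rad either way.
- narrow_lid (a joint): Hinge along the box's y axis, 54 mm behind the box's centre, 87 mm above the surface. 0 = lid shut and level on the rim, pi/2 = upright, 1.85 = leaning back on its stop, open. Positive lifts the front lip up and back. The hinge is nearly free, lightly damped and the lid is light (about 80 g; a newton at the lip moves it): short of upright it falls shut by itself, past upright it falls back open.
- narrow_lip (a point): Middle of the front edge of the narrow box's lid, 125 mm from the hinge axis, on a rolled edge 6 mm thick; the lid is a 4 mm steel plate 112 mm wide. Shut, the lip sticks out 20 mm in front of the box's front wall at 87 mm above the surface, free from below. It swings with the lid. Open, it is the top edge, about 207 mm above the surface and 34 mm behind the hinge.
- narrow_hinge (a point): Middle of the narrow lid's hinge axis, at the box's rear rim.
- jigger: Bystander: steel double-cone bar jigger, 44 mm across, 74 mm tall, standing between the two boxes; origin at its underside. Loose.
- tamper: Bystander: coffee tamper, 58 mm steel foot and black handle, 82 mm tall, standing in front of the gap between the boxes; origin at its underside. Loose.
- tea_glass: Bystander: small straight clear glass, 62 mm across, 63 mm tall, to the left; origin at its underside. Loose.
- mug: Bystander: small green and white mug, 65x91 mm, 55 mm tall, to the far left; origin at its underside. Loose.
- sugar_caddy: Bystander: small bamboo box with paper sugar sticks, 60x68 mm, 92 mm tall, to the right; origin at its underside. Loose.
- peeler: Bystander: red peeler, 131 mm long, 14 mm thick, lying flat near the front edge on the right; origin at its underside. Loose.

How it is judged (in metres and radians):
At the end, for the whole second after the job is handed in: The wide box's lid rests open past upright (joint above 1.75 rad) and the narrow box's lid rests shut (below 0.05 rad), both still (under 0.1 rad/s); both boxes stand level (within 0.05 rad) within 35 mm of where they were and every bystander within 30 mm (value of joint wide_lid above 1.75 rad and value of joint narrow_lid below 0.05 rad and velocity of joint wide_lid between -0.1 and 0.1 rad/s and velocity of joint narrow_lid between -0.1 and 0.1 rad/s and distance of each of wide_box, narrow_box from where it was at the start of the episode below 0.035 m and angle between each of wide_box, narrow_box's own z axis and vertical below 0.05 rad and distance of each of jigger, tamper, tea_glass, mug, sugar_caddy, peeler from where it was at the start of the episode below 0.03 m); the robot touches nothing.
It fails at once if a box is shoved more than 35 mm, lifted or tipped (distance of any of wide_box, narrow_box from where it was at the start of the episode above 0.035 m or height (world z) of any of wide_box, narrow_box above 0.012 m or angle between any of wide_box, narrow_box's own z axis and vertical above 0.12 rad).
It fails at once if a box or its lid is gripped or pressed with more than 25 N (contact force between the fingers and wide_box above 25 N or contact force between the fingers and narrow_box above 25 N).
It fails at once if a bystander is moved more than 30 mm or lifted (distance of any of jigger, tamper, tea_glass, mug, sugar_caddy, peeler from where it was at the start of the episode above 0.03 m).
It also fails if it takes over 51 s, if anything falls off the work surface, if the arm or the gripper's body presses on something with over 40 N, if the wrist force passes 120 N, or if a joint passes its speed limit or range.

## Robot

A 6-joint arm with a two-finger parallel gripper is mounted at the origin on a cart in front of the work surface, level with it; the furniture and walls round the work are solid. World frame = base frame: x ahead of the robot, y to its left, z up, the work surface at z = 0. Lengths are in mm, angles in rad, forces in N, time in s.
With the tool pointing down it reaches from about 250 to 800 mm from the base axis. Payload 8.5 kg.
Tool frame: the origin (TCP) lies on the centre line of the jaws, within the pads' length; the fingertips stand 22 mm ahead of it and the grasp point (between the pads) lies 3 mm ahead of it; z points along the fingers, y is the line along which they close (so a half turn about z gives the same grasp; the last joint's range is limited). The gripper opens to 85 mm and grips with 20 to 120 N. Pads are 22 mm wide; open, the fingers measure 114 mm over their backs; the gripper's body (76 mm by 85 mm) begins 54 mm behind the grasp point. The pads swing forward as they close: fully open they stand 13 mm farther back than shut.
Start: joints at [-1.218, 0.238, -0.013, 1.319, 0, 1.571], TCP at [181.385, -492.624, 233.176] pointing down, gripper open.
Joint ranges: [-2.66, 2.66], [-1.03, 1.9], [-1.14, 1.46], [-1.82, 2.27], [-1.45, 1.34], [-3.14, 3.14]. Speed limits (rad/s): [2.22, 2.22, 2.79, 3.14, 3.14, 3.14].

## Interface

Orientations are given as a 3x3 rotation matrix whose columns are the frame's x, y, z axes.
In Python, from plant import manip, eyes, workorder, silhouettes, spot_point gives the robot as it stands.
- The arm moves only by the shell command python3 -m inch 'ROWS' [FORCE]. ROWS is JSON, a list of rows, each an object of numbers: "hand": the finger opening in mm, from 0 to 85.4; "tx", "ty", "tz": the shift along the world's x, y, z in mm; "yaw": the turn about the world's z in degrees. In form: [{"hand": .., "tx": .., "ty": .., "tz": .., "yaw": ..}, ...]. A call has 1 to 20 rows; each row is the pose to reach, as a shift and turn from the pose commanded when the call began; what a row does not reach only later rows make up. A row lasts 1/12 s, in which the tool goes at most 41.7 mm and 7.16 degrees, less where a joint would pass 70% of its speed; a pose out of reach is approached as far as the arm can. A call with a gripper value outside its range is refused whole. The fingers move at their own pace and stop on an object; FORCE is the grip in N (left out, the last holds). Time passes only in rows, so rows that repeat a pose let the fingers close. It gives the time, the measured TCP pose, the force, the opening and the grip force at its end, in the units of the state.
- manip.read_state(): the state, without advancing time (a new reading comes with each control period).
- eyes.get_image(name): name is "side" or "top" or "wrist"; returns (picture, depth): 480x640x3 uint8, blue, green, red; 480x640 float32, mm along the optical axis (not along the pixel's ray), 0 where there is no reading.
- eyes.camera_params(name): a dict with "fx", "fy", "cx", "cy" (pixels), "pose" (4x4, takes a point from camera to world coordinates). Camera axes: x right, y down, z forward; pixel columns grow to the right and rows downward; lengths in mm; the calibration is good to about 2 mm. A picture is of the moment at which its call begins: read the wrist's pose just before it. camera_params takes no time and is no camera call; for the wrist camera it gives the pose at the moment of the call.
- workorder.hand_in(): hands the job in; it is judged then, once.
Trained networks look in the newest picture that a camera, given by its name, has taken for a name from the list of things; names that differ only in an ending like _2 or _b are one class to them, and where a whole thing is asked for, a point or a joint stands for the part that bears it (a point fixed in the world has none). Each returns a list of dicts, best first, with "p" (0 to 1); they miss things now and then, are a little off and sometimes report something else, mostly with a low value. They report only what shows in the picture. A call takes as long as a camera call.
- silhouettes(query, camera): "region" (480x640 bool, what is visible of it) and "rect" ([left, top, right, bottom] in pixels, round what is visible of it).
- spot_point(query, camera): "centre" ([column, row] in pixels: a listed point, or the origin of a listed thing).
The state is a dict: "clock": time; "joint_pos": joint angles; "joint_vel": joint speeds; "joint_torque": joint torques, N m; "eef_pos": TCP position; "orientation": TCP orientation; "contact_force": force on the tool from outside, world axes, zero at the start; "moment": the same for the moment, N m; "finger_gap": finger opening in mm; "gripper_force": force on a finger pad.
Only numpy, scipy, OpenCV 4.12 (cv2) and the standard library are available. Lean on these libraries where they do the work, as an engineer would, in place of code of your own. Each camera call takes 0.05 s, during which the arm holds its last target. There are 200 camera calls.

## Working session

There is one attempt and no reset: what is moved stays moved. The work goes in short steps, Python scripts to look and compute and a shell command to move; the robot and the scene stay as the last step left them, time stands still between calls to the robot, and variables do not carry over. Pictures are saved under pics/ and viewed, at most 10 in all, crops included, and the job is handed in when it is done.

```bash
ls; mkdir -p pics; cat > h.py <<'E'
import numpy as np,cv2
from plant import manip,eyes,workorder,silhouettes,spot_point
def cloud(cam,d):
    p=eyes.camera_params(cam);v,u=np.mgrid[:480,:640]
    P=np.stack([(u-p['cx'])/p['fx']*d,(v-p['cy'])/p['fy']*d,d],-1)
    T=np.array(p['pose']);return P@T[:3,:3].T+T[:3,3]
E
python3 - <<'E'
from h import *
for c in['top','side']:
    im,d=eyes.get_image(c);cv2.imwrite(f'pics/{c}0.png',im);W=cloud(c,d);np.save(f'{c}.npy',np.where(d[...,None]>0,W,np.nan))
    for n in['wide_box','narrow_box','wide_lid','narrow_lid','jigger','tamper','tea_glass','mug','sugar_caddy','peeler']:
        r=silhouettes(n,c)
        if not r: print(c,n,None);continue
        m=r[0]['region'];q=W[m&(d>0)]
        print(c,n,round(r[0]['p'],2),np.round(r[0]['rect']),'med',np.round(np.median(q,0)),'lo',np.round(np.percentile(q,2,axis=0)),'hi',np.round(np.percentile(q,98,axis=0)))
    for n in['wide_lip','wide_hinge','narrow_lip','narrow_hinge']:
        r=spot_point(n,c)
        if r:
            u,v=np.round(r[0]['centre']).astype(int);print(c,n,r[0]['p'],u,v,np.round(W[v,u]))
E
```

```text
pics
top wide_box 0.59 [210. 200. 289. 254.] med [569. 180.  90.] lo [509.  93.  85.] hi [630. 268.  95.]
top narrow_box 0.79 [353. 170. 414. 247.] med [ 624. -146.   81.] lo [ 532. -197.    7.] hi [669. -89. 207.]
top wide_lid 0.82 [206. 196. 287. 253.] med [568. 181.  90.] lo [508.  95.  86.] hi [630. 268.  95.]
top narrow_lid 0.68 [359. 174. 412. 204.] med [ 654. -144.  157.] lo [ 635. -197.   91.] hi [672. -90. 209.]
top jigger 0.83 [309. 229. 328. 250.] med [544.   7.  56.] lo [524. -15.  -2.] hi [573.  27.  77.]
top tamper 0.56 [302. 284. 325. 308.] med [405.  21.  66.] lo [381.  -5.   1.] hi [435.  46.  85.]
top tea_glass 0.8 [140. 277. 170. 297.] med [421. 400.  62.] lo [395. 381.   7.] hi [446. 432.  68.]
top mug 0.75 [132. 223. 174. 245.] med [551. 446.  32.] lo [520. 390.   6.] hi [578. 468.  58.]
top sugar_caddy 0.72 [357. 168. 412. 248.] med [ 624. -146.   82.] lo [ 532. -197.    9.] hi [669. -89. 207.]
top peeler 0.57 [397. 268. 416. 320.] med [ 404. -208.   12.] lo [ 351. -243.   -3.] hi [ 474. -195.   18.]
top wide_lip 0.58 246 253 [515. 196.   1.]
top wide_hinge 0.63
[... 648 characters left out ...]
207.]
side tamper 0.74 [334. 262. 354. 294.] med [397.  27.  20.] lo [379.  -2.   3.] hi [424.  47.  84.]
side tea_glass 0.62 [190. 323. 218. 356.] med [402. 411.  50.] lo [389. 383.   3.] hi [439. 437.  66.]
side mug 0.64 [158. 290. 194. 322.] med [555. 433.  35.] lo [515. 385.  -1.] hi [591. 466.  56.]
side sugar_caddy 0.67 [221. 226. 300. 294.] med [539. 190.  88.] lo [506.  95.   7.] hi [627. 270.  93.]
side peeler 0.33 [220. 226. 303. 275.] med [563. 183.  89.] lo [504.  94.  84.] hi [628. 268.  93.]
side wide_lip 0.86 271 265 [525. 172.  63.]
side wide_hinge 0.89 252 235 [631. 172.  89.]
side narrow_lip 0.78 342 157 [ 793. -229.  116.]
side narrow_hinge 0.59 348 200 [ 626. -138.   87.]
```

View pics/top0.png

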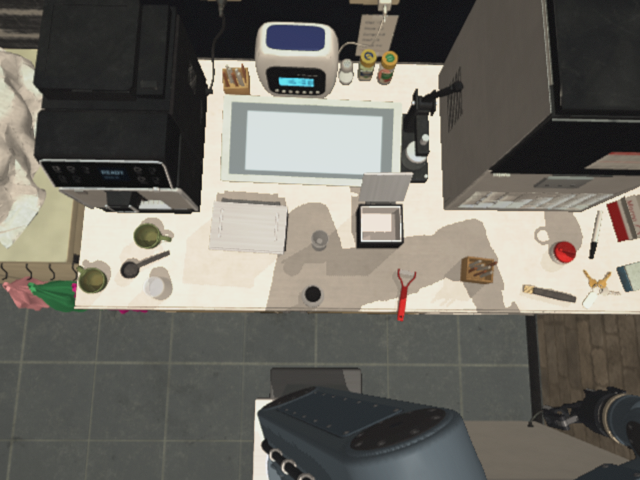

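View pics/side0.png

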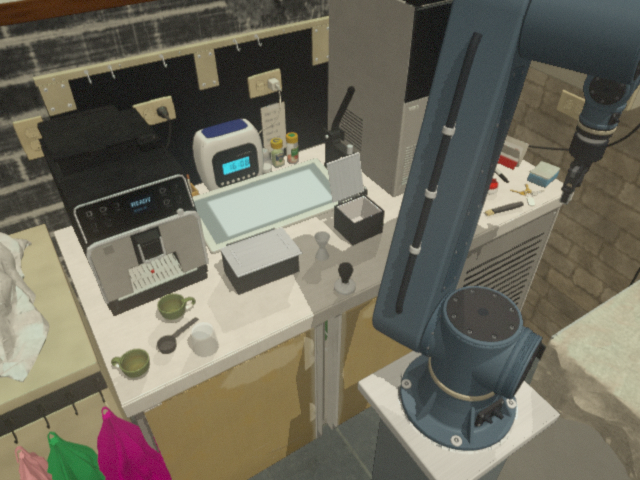

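```bash
python3 - <<'E'
import numpy as np,cv2
W=np.load('top.npy')
def fit(m,n):
    q=W[m][:,:2].astype(np.float32);print(n,len(q),cv2.minAreaRect(q),cv2.boxPoints(cv2.minAreaRect(q)).round())
x,y,z=np.moveaxis(W,-1,0)
fit((z>80)&(z<100)&(x>480)&(x<660)&(y>70)&(y<290),'widelid')
m=(z>130)&(z<220)&(x>600)&(x<700)&(y>-230)&(y<-60);fit(m,'nlid')
for a,b in[(195,215),(130,150)]:
    k=m&(z>a)&(z<b);print(a,np.polyfit(y[k],x[k],1),x[k].mean(),y[k].min(),y[k].max())
k=(z>60)&(z<120)&(x>480)&(x<700)&(y<-210)&(y>-420);print('caddy?',k.sum(),[ (np.percentile(t[k],2),np.percentile(t[k],98)) for t in(x,y,z)] if k.sum() else 0)
E
```

```text
widelid 3797 ((571.1638793945312, 181.67666625976562), (182.3140411376953, 131.20431518554688), 86.89655303955078) [[501.  94.]
 [632.  87.]
 [642. 269.]
 [511. 276.]]
nlid 1004 ((658.3218994140625, -144.09902954101562), (28.632755279541016, 112.34434509277344), 1.0397636890411377) [[ 643.  -88.]
 [ 645. -201.]
 [ 674. -200.]
 [ 672.  -88.]]
195 [-1.20958455e-02  6.66020974e+02] 667.7684515907289 -200.04205152144152 -88.11790127850793
130 [-1.31147285e-02  6.47260041e+02] 649.1382578942545 -199.13812696779854 -88.1243115695594
caddy? 490 [(np.float64(483.30849395475246), np.float64(695.6652570516727)), (np.float64(-418.40044765042745), np.float64(-316.66127697196134)), (np.float64(61.5139361156528), np.float64(118.89084817712939))]
```

Both views agree: the wide box is shut at px (210–289, 196–254) in the top view. The narrow box's lid stands open at px (359–412, 174–204), with a black faucet-like object behind it near (420,130). The caddy (478,268) and peeler (403,295) are clear of both boxes.

```bash
python3 - <<'E'
from h import *
s=manip.read_state();print(s['clock'],np.round(s['eef_pos'],1),np.round(s['orientation'],3),s['contact_force'],s['finger_gap'])
W=np.load('top.npy').reshape(-1,3);S=np.load('side.npy').reshape(-1,3);Q=np.vstack([W,S]);Q=Q[np.isfinite(Q).all(1)]
for x0 in range(660,860,40):
    print(x0,[ (y0,int(np.percentile(k[:,2],98))) for y0 in range(-320,0,40) if len(k:=Q[(Q[:,0]>=x0)&(Q[:,0]<x0+40)&(Q[:,1]>=y0)&(Q[:,1]<y0+40)])>5])
E
python3 -m inch '[{"hand":0,"tz":40},{"hand":0,"tz":60},{"hand":0,"tz":60,"tx":40,"ty":30,"yaw":0}]'
```

```text
1.5 [ 181.4 -492.6  233.2] [[ 0.938  0.346 -0.   ]
 [ 0.346 -0.938  0.   ]
 [-0.    -0.    -1.   ]] [-0.13203934  0.31632971 -0.77791281] 85.42498197617985
660 [(-320, 592), (-280, 5), (-240, 200), (-200, 209), (-160, 209), (-120, 209), (-80, 22), (-40, 23)]
700 [(-320, 591), (-280, 25), (-240, 29), (-200, 35), (-160, 32), (-120, 31), (-80, 31), (-40, 30)]
740 [(-320, 592), (-280, 163), (-240, 162), (-200, 37), (-160, 38), (-120, 37), (-80, 37), (-40, 37)]
780 [(-320, 591), (-280, 330), (-240, 140), (-200, 44), (-160, 44), (-120, 43), (-80, 43), (-40, 43)]
820 [(-320, 566), (-280, 329), (-240, 222), (-200, 50), (-160, 49), (-120, 50), (-80, 50), (-40, 50)]validation failed for argument at $[0]...
```

```bash
python3 -m inch '[{"hand":0,"tx":0,"ty":0,"tz":40,"yaw":0},{"hand":0,"tx":20,"ty":20,"tz":60,"yaw":-7},{"hand":0,"tx":45,"ty":45,"tz":60,"yaw":-14},{"hand":0,"tx":70,"ty":70,"tz":60,"yaw":-20},{"hand":0,"tx":98,"ty":98,"tz":60,"yaw":-20},{"hand":0,"tx":126,"ty":126,"tz":60,"yaw":-20},{"hand":0,"tx":154,"ty":154,"tz":60,"yaw":-20},{"hand":0,"tx":182,"ty":182,"tz":60,"yaw":-20},{"hand":0,"tx":210,"ty":210,"tz":60,"yaw":-20},{"hand":0,"tx":238,"ty":238,"tz":60,"yaw":-20},{"hand":0,"tx":266,"ty":266,"tz":60,"yaw":-20},{"hand":0,"tx":294,"ty":294,"tz":60,"yaw":-20},{"hand":0,"tx":322,"ty":322,"tz":60,"yaw":-20},{"hand":0,"tx":350,"ty":350,"tz":60,"yaw":-20},{"hand":0,"tx":380,"ty":360,"tz":60,"yaw":-20},{"hand":0,"tx":380,"ty":360,"tz":60,"yaw":-20},{"hand":0,"tx":380,"ty":360,"tz":60,"yaw":-20},{"hand":0,"tx":380,"ty":360,"tz":60,"yaw":-20}]'
```

```text
clock: 3.0
eef_pos: [561.1, -132.6, 292.8]
orientation: [[1.0, 0.004, -0.001], [0.004, -1.0, 0.0], [-0.001, -0.0, -1.0]]
contact_force: [-0.1, -0.7, 0.0]
finger_gap: -0.1
gripper_force: 0.0
```

```bash
python3 -m inch '[{"hand":0,"tx":40,"ty":0,"tz":0,"yaw":0},{"hand":0,"tx":80,"ty":0,"tz":0,"yaw":0},{"hand":0,"tx":120,"ty":0,"tz":0,"yaw":0},{"hand":0,"tx":155,"ty":0,"tz":0,"yaw":0},{"hand":0,"tx":165,"ty":0,"tz":0,"yaw":0},{"hand":0,"tx":165,"ty":0,"tz":0,"yaw":0},{"hand":0,"tx":165,"ty":0,"tz":-30,"yaw":0},{"hand":0,"tx":165,"ty":0,"tz":-60,"yaw":0},{"hand":0,"tx":165,"ty":0,"tz":-90,"yaw":0},{"hand":0,"tx":165,"ty":0,"tz":-90,"yaw":0},{"hand":0,"tx":165,"ty":0,"tz":-90,"yaw":0}]'
```

```text
clock: 3.92
eef_pos: [724.1, -133.3, 203.5]
orientation: [[1.0, 0.003, -0.003], [0.003, -1.0, 0.0], [-0.003, -0.0, -1.0]]
contact_force: [0.5, 0.4, 0.6]
finger_gap: -0.1
gripper_force: 0.0
```

```bash
python3 -m inch '[{"hand":0,"tx":-15,"ty":0,"tz":0,"yaw":0},{"hand":0,"tx":-28,"ty":0,"tz":0,"yaw":0},{"hand":0,"tx":-36,"ty":0,"tz":0,"yaw":0},{"hand":0,"tx":-43,"ty":0,"tz":0,"yaw":0},{"hand":0,"tx":-50,"ty":0,"tz":0,"yaw":0},{"hand":0,"tx":-57,"ty":0,"tz":0,"yaw":0},{"hand":0,"tx":-64,"ty":0,"tz":0,"yaw":0},{"hand":0,"tx":-71,"ty":0,"tz":0,"yaw":0},{"hand":0,"tx":-78,"ty":0,"tz":0,"yaw":0},{"hand":0,"tx":-85,"ty":0,"tz":0,"yaw":0},{"hand":0,"tx":-92,"ty":0,"tz":0,"yaw":0},{"hand":0,"tx":-97,"ty":0,"tz":0,"yaw":0},{"hand":0,"tx":-97,"ty":0,"tz":0,"yaw":0},{"hand":0,"tx":-97,"ty":0,"tz":20,"yaw":0},{"hand":0,"tx":-97,"ty":0,"tz":50,"yaw":0},{"hand":0,"tx":-97,"ty":0,"tz":90,"yaw":0},{"hand":0,"tx":-97,"ty":0,"tz":90,"yaw":0},{"hand":0,"tx":-97,"ty":0,"tz":90,"yaw":0}]'
cat > look.py <<'E'
from h import *
import sys
im,d=eyes.get_image('side');cv2.imwrite(f'pics/{sys.argv[1]}.png',cv2.resize(im[130:310,200:440],None,fx=3,fy=3))
s=manip.read_state();print(s['clock'],np.round(s['eef_pos'],1))
E
python3 look.py a1
```

```text
clock: 5.42
eef_pos: [630.7, -132.9, 295.3]
orientation: [[1.0, 0.004, 0.004], [0.004, -1.0, -0.001], [0.004, 0.001, -1.0]]
contact_force: [0.8, 0.1, 0.1]
finger_gap: 0.1
gripper_force: 0.0
5.4667 [ 629.9 -132.7  293.4]
```

View pics/a1.png

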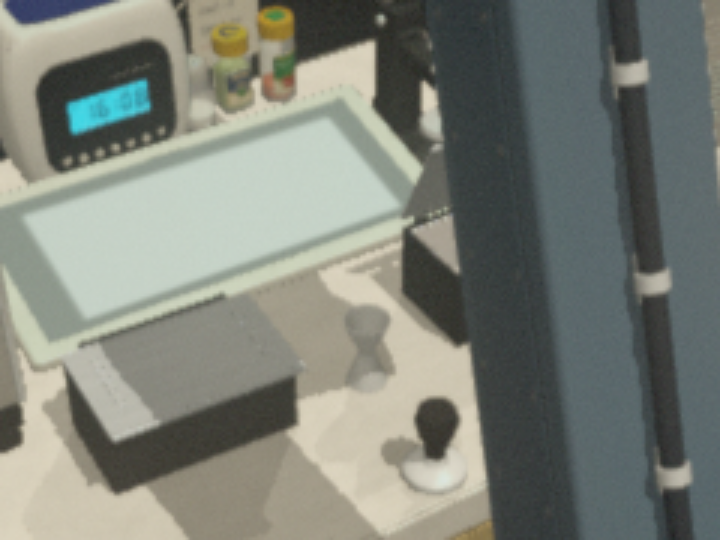

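```bash
python3 -m inch '[{"hand":0,"tx":-20,"ty":20,"tz":0,"yaw":0},{"hand":0,"tx":-40,"ty":50,"tz":0,"yaw":-3},{"hand":0,"tx":-60,"ty":80,"tz":0,"yaw":-3},{"hand":0,"tx":-80,"ty":115,"tz":0,"yaw":-3},{"hand":0,"tx":-100,"ty":150,"tz":0,"yaw":-3},{"hand":0,"tx":-120,"ty":185,"tz":0,"yaw":-3},{"hand":0,"tx":-140,"ty":220,"tz":0,"yaw":-3},{"hand":0,"tx":-160,"ty":255,"tz":0,"yaw":-3},{"hand":0,"tx":-170,"ty":290,"tz":0,"yaw":-3},{"hand":0,"tx":-170,"ty":313,"tz":0,"yaw":-3},{"hand":0,"tx":-170,"ty":313,"tz":0,"yaw":-3},{"hand":0,"tx":-170,"ty":313,"tz":0,"yaw":-3}]'
python3 look.py a2; python3 - <<'E'
from h import *
im,d=eyes.get_image('top');W=cloud('top',d);x,y,z=np.moveaxis(W,-1,0)
k=(d>0)&(x>490)&(x<700)&(y<-70)&(y>-215)&(z>70);print(k.sum(),[np.percentile(t[k],[2,50,98]).round() for t in(x,y,z)])
E
```

```text
clock: 6.47
eef_pos: [469.5, 12.6, 292.8]
orientation: [[1.0, 0.006, -0.002], [0.006, -0.999, 0.034], [-0.002, -0.034, -0.999]]
contact_force: [-0.3, 0.3, -0.5]
finger_gap: -0.0
gripper_force: 0.0
6.5167 [469.2  12.6 293. ]
836 [array([514., 573., 636.]), array([-200., -179., -159.]), array([85., 90., 94.])]
```

View pics/a2.png

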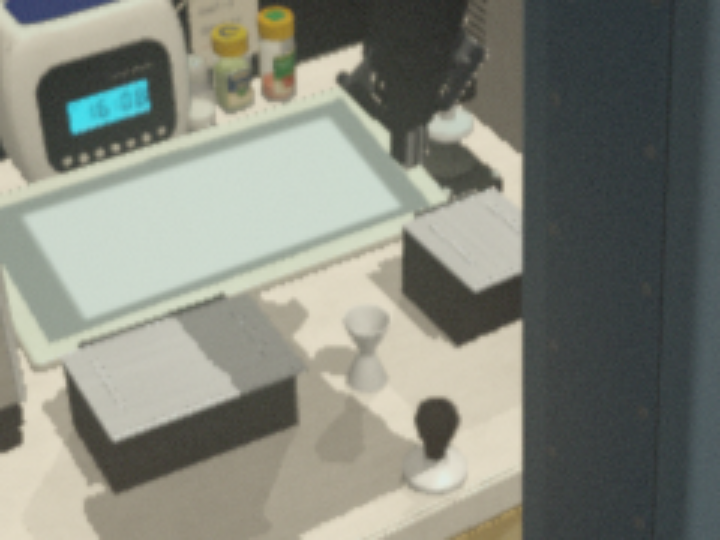

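The narrow lid is shut: it lies flat on its tub at px (460,240), and z is about 90 throughout. The arm stopped short in y, so I'm checking the joints.

```bash
python3 -c "
from h import *
s=manip.read_state();print(np.round(s['joint_pos'],3),np.round(s['joint_vel'],2))"
python3 -m inch '[{"hand":0,"tx":0,"ty":20,"tz":0,"yaw":0},{"hand":0,"tx":0,"ty":40,"tz":0,"yaw":0},{"hand":0,"tx":0,"ty":60,"tz":0,"yaw":0},{"hand":0,"tx":0,"ty":60,"tz":0,"yaw":0}]'; python3 -c "
from h import *
s=manip.read_state();print(np.round(s['joint_pos'],3),np.round(s['joint_vel'],2))"
```

```text
[5.000e-03 1.300e-01 1.000e-03 1.443e+00 3.400e-02 3.141e+00] [-0.    0.01  0.01 -0.   -0.   -0.  ]
clock: 6.9
eef_pos: [471.7, 42.4, 293.1]
orientation: [[0.999, 0.051, -0.005], [0.051, -0.997, 0.061], [-0.002, -0.061, -0.998]]
contact_force: [-0.0, -0.9, -0.7]
finger_gap: -0.1
gripper_force: 0.0
[0.05  0.136 0.008 1.444 0.061 3.141] [-0.01 -0.   -0.01  0.   -0.03 -0.  ]
```

```bash
python3 -m inch '[{"hand":0,"tx":-5,"ty":0,"tz":0,"yaw":7},{"hand":0,"tx":-5,"ty":0,"tz":0,"yaw":14},{"hand":0,"tx":-5,"ty":0,"tz":0,"yaw":21},{"hand":0,"tx":-5,"ty":10,"tz":0,"yaw":28},{"hand":0,"tx":-5,"ty":20,"tz":0,"yaw":35},{"hand":0,"tx":-5,"ty":30,"tz":0,"yaw":42},{"hand":0,"tx":-5,"ty":40,"tz":0,"yaw":49},{"hand":0,"tx":-5,"ty":50,"tz":0,"yaw":56},{"hand":0,"tx":-5,"ty":60,"tz":0,"yaw":63},{"hand":0,"tx":-5,"ty":70,"tz":0,"yaw":70},{"hand":0,"tx":-5,"ty":80,"tz":0,"yaw":77},{"hand":0,"tx":-5,"ty":90,"tz":0,"yaw":84},{"hand":0,"tx":-5,"ty":100,"tz":0,"yaw":91},{"hand":0,"tx":-5,"ty":110,"tz":0,"yaw":98},{"hand":0,"tx":-5,"ty":110,"tz":0,"yaw":105},{"hand":0,"tx":-5,"ty":110,"tz":0,"yaw":112},{"hand":0,"tx":-5,"ty":110,"tz":0,"yaw":119},{"hand":0,"tx":-5,"ty":110,"tz":0,"yaw":126},{"hand":0,"tx":-5,"ty":110,"tz":0,"yaw":133},{"hand":0,"tx":-5,"ty":110,"tz":0,"yaw":140}]'
```

```text
clock: 8.57
eef_pos: [466.4, 151.2, 293.1]
orientation: [[-0.801, 0.598, -0.035], [0.599, 0.799, -0.049], [-0.001, -0.06, -0.998]]
contact_force: [-0.2, -0.2, 0.4]
finger_gap: -0.0
gripper_force: 0.0
```

```bash
python3 -m inch '[{"hand":0,"tx":0,"ty":10,"tz":0,"yaw":7},{"hand":0,"tx":0,"ty":20,"tz":0,"yaw":14},{"hand":0,"tx":0,"ty":30,"tz":0,"yaw":21},{"hand":0,"tx":0,"ty":30,"tz":0,"yaw":28},{"hand":0,"tx":0,"ty":30,"tz":-40,"yaw":34},{"hand":0,"tx":0,"ty":30,"tz":-80,"yaw":34},{"hand":0,"tx":0,"ty":30,"tz":-120,"yaw":34},{"hand":0,"tx":0,"ty":30,"tz":-160,"yaw":34},{"hand":0,"tx":0,"ty":30,"tz":-190,"yaw":34},{"hand":0,"tx":0,"ty":30,"tz":-197,"yaw":34},{"hand":0,"tx":0,"ty":30,"tz":-197,"yaw":34},{"hand":0,"tx":5,"ty":30,"tz":-197,"yaw":34},{"hand":0,"tx":10,"ty":30,"tz":-197,"yaw":34},{"hand":0,"tx":15,"ty":30,"tz":-197,"yaw":34},{"hand":0,"tx":20,"ty":30,"tz":-197,"yaw":34},{"hand":0,"tx":20,"ty":30,"tz":-197,"yaw":34}]'
python3 look.py a3
```

```text
clock: 9.9
eef_pos: [488.2, 181.1, 97.3]
orientation: [[-0.998, 0.056, 0.001], [0.056, 0.997, -0.059], [-0.004, -0.059, -0.998]]
contact_force: [0.2, 0.3, -0.6]
finger_gap: 0.1
gripper_force: 0.0
9.95 [487.4 180.9  96.9]
```

View pics/a3.png

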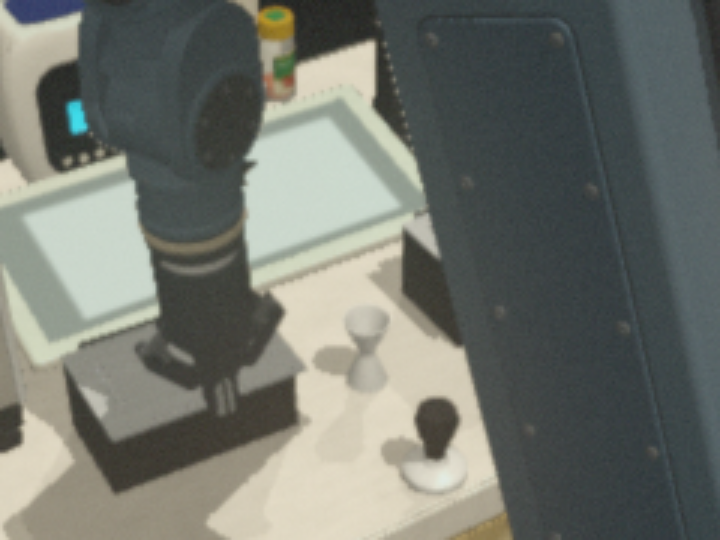

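The closed fingertips hang in front of the lip at px (222,395). Next I feel forward to make contact.

```bash
python3 -m inch '[{"hand":0,"tx":2,"ty":0,"tz":0,"yaw":0},{"hand":0,"tx":4,"ty":0,"tz":0,"yaw":0},{"hand":0,"tx":6,"ty":0,"tz":0,"yaw":0},{"hand":0,"tx":8,"ty":0,"tz":0,"yaw":0},{"hand":0,"tx":9,"ty":0,"tz":0,"yaw":0},{"hand":0,"tx":9,"ty":0,"tz":0,"yaw":0}]'
```

```text
clock: 10.45
eef_pos: [495.5, 180.8, 96.2]
orientation: [[-0.998, 0.056, -0.002], [0.056, 0.997, -0.06], [-0.001, -0.06, -0.998]]
contact_force: [0.8, -0.0, 0.9]
finger_gap: -0.0
gripper_force: 0.0
```

```bash
python3 -m inch '[{"hand":0,"tx":1,"ty":0,"tz":0,"yaw":0},{"hand":0,"tx":2,"ty":0,"tz":0,"yaw":0},{"hand":0,"tx":2,"ty":0,"tz":0,"yaw":0}]'; python3 -m inch '[{"hand":0,"tx":1,"ty":0,"tz":0,"yaw":0},{"hand":0,"tx":2,"ty":0,"tz":0,"yaw":0},{"hand":0,"tx":2,"ty":0,"tz":0,"yaw":0}]'
```

```text
clock: 10.7
eef_pos: [497.4, 180.8, 96.2]
orientation: [[-0.998, 0.056, -0.002], [0.056, 0.997, -0.06], [-0.001, -0.06, -0.998]]
contact_force: [-0.1, -0.3, 0.8]
finger_gap: -0.2
gripper_force: 0.0
clock: 10.95
eef_pos: [499.5, 180.8, 96.2]
orientation: [[-0.998, 0.056, -0.002], [0.056, 0.997, -0.06], [-0.002, -0.06, -0.998]]
contact_force: [-0.5, 0.6, 0.3]
finger_gap: 0.1
gripper_force: 0.0
```

```bash
for i in 1; do python3 -m inch '[{"hand":0,"tx":1,"ty":0,"tz":0,"yaw":0},{"hand":0,"tx":2,"ty":0,"tz":0,"yaw":0},{"hand":0,"tx":2,"ty":0,"tz":0,"yaw":0}]'|grep -E 'eef|contact'; done;  python3 -m inch '[{"hand":0,"tx":1,"ty":0,"tz":0,"yaw":0},{"hand":0,"tx":2,"ty":0,"tz":0,"yaw":0},{"hand":0,"tx":2,"ty":0,"tz":0,"yaw":0}]'|grep -E 'eef|contact'
```

```text
eef_pos: [501.5, 180.8, 96.2]
contact_force: [0.2, 0.0, -0.7]
eef_pos: [503.5, 180.8, 96.3]
contact_force: [0.5, -0.8, -0.0]
```

```bash
python3 -m inch '[{"hand":0,"tx":1,"ty":0,"tz":0,"yaw":0},{"hand":0,"tx":2,"ty":0,"tz":0,"yaw":0},{"hand":0,"tx":2,"ty":0,"tz":0,"yaw":0}]'|grep -E 'eef|contact';  python3 -m inch '[{"hand":0,"tx":1,"ty":0,"tz":0,"yaw":0},{"hand":0,"tx":2,"ty":0,"tz":0,"yaw":0},{"hand":0,"tx":2,"ty":0,"tz":0,"yaw":0}]'|grep -E 'eef|contact'
python3 - <<'E'
from h import *
im,d=eyes.get_image('wrist');cv2.imwrite('pics/w1.png',im)
E
```

```text
eef_pos: [505.5, 180.9, 96.2]
contact_force: [-0.4, 0.4, -0.5]
eef_pos: [507.5, 180.8, 96.2]
contact_force: [-0.2, -0.1, 0.2]
```

View pics/w1.png

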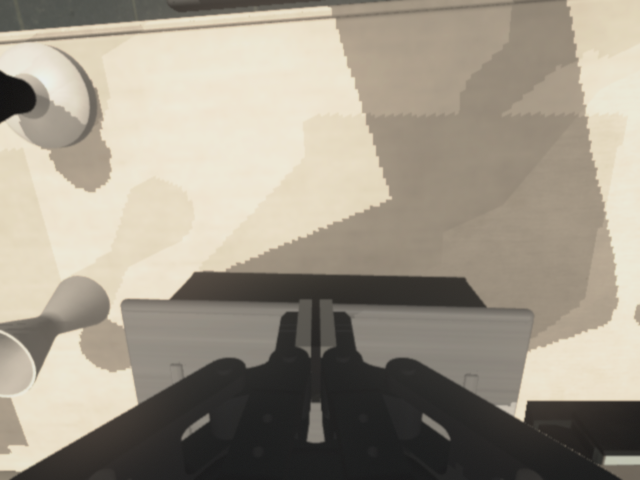

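The wrist view shows the lid from (125,300) to (530,312). The fingertips end right at its front edge at (317,299), with the lower front wall visible beyond. I'll resolve the depth with numbers.

```bash
python3 - <<'E'
from h import *
im,d=eyes.get_image('wrist');W=cloud('wrist',d)
print(np.array(eyes.camera_params('wrist')['pose']).round(2))
for u,v in[(150,302),(150,320),(150,350),(150,380),(500,310),(500,330),(500,370),(305,300),(305,305),(305,320),(305,340),(330,300),(330,305),(330,320),(330,340),(318,310),(318,280),(290,330),(260,320)]: print(u,v,W[v,u].round())
E
```

```text
[[ 5.0000e-02  9.5000e-01  3.1000e-01  4.2672e+02]
 [ 1.0000e+00 -3.0000e-02 -7.0000e-02  1.9369e+02]
 [-6.0000e-02  3.1000e-01 -9.5000e-01  2.3650e+02]
 [ 0.0000e+00  0.0000e+00  0.0000e+00  1.0000e+00]]
150 302 [499. 107.  89.]
150 320 [508. 105.  89.]
150 350 [524. 103.  90.]
150 380 [541.  98.  88.]
500 310 [507. 259.  88.]
500 330 [517. 260.  89.]
500 370 [536. 261.  89.]
305 300 [495. 178. 100.]
305 305 [494. 178. 105.]
305 320 [495. 179. 115.]
305 340 [495. 180. 128.]
330 300 [495. 188.  99.]
330 305 [496. 188. 103.]
330 320 [495. 188. 115.]
330 340 [496. 188. 128.]
318 310 [495. 183. 108.]
318 280 [524. 177.  13.]
290 330 [498. 173. 116.]
260 320 [509. 156.  89.]
```

```bash
python3 - <<'E'
from h import *
def proj(c,X):
    p=eyes.camera_params(c);T=np.linalg.inv(p['pose']);q=T[:3,:3]@X+T[:3,3];return (p['fx']*q[0]/q[2]+p['cx'],p['fy']*q[1]/q[2]+p['cy'])
for z in(75,85,97):print('side',z,[((u-200)*3,(v-130)*3) for u,v in[proj('side',np.array([488-11,181,z]))]], 'wrist',proj('wrist',np.array([496,181,z])))
im,d=eyes.get_image('wrist');W=cloud('wrist',d)
for u in(303,312,318,325,331):
    print(u,[(v,*W[v,u].round()[[0,2]]) for v in range(284,304,2)])
E
```

```text
side 75 [(np.float64(230.16072705880424), np.float64(431.5473128415249))] wrist (np.float64(317.0591948761738), np.float64(278.26600380425816))
side 85 [(np.float64(229.50081403304245), np.float64(423.0246834571254))] wrist (np.float64(315.78679314619137), np.float64(287.3328806748561))
side 97 [(np.float64(228.70003835605672), np.float64(412.68284438353976))] wrist (np.float64(314.0538614917587), np.float64(299.68140045886975))
303 [(284, np.float64(523.0), np.float64(21.0)), (286, np.float64(523.0), np.float64(24.0)), (288, np.float64(523.0), np.float64(27.0)), (290, np.float64(523.0), np.float64(30.0)), (292, np.float64(523.0), np.float64(32.0)), (294, np.float64(523.0), np.float64(35.0)), (296, np.float64(523.0), np.float64(38.0)), (298, np.float64(523.0), np.float64(40.0)), (300, np.float64(494.0), np.float64(100.0)), (302, np.float64(495.0), np.float64(101.0))]
312 [(284, np.float64(523.0), np.float64(20.0)), (286, np.float64(524.0), np.float64(22.0)), (288, np.float64(523.0), np.float64(27.0)), (290, np.float64(524.0), np.float64(28.0)), (292, np.float64(524.0), np.float64(31.
[... 865 characters left out ...]
loat64(524.0), np.float64(31.0)), (294, np.float64(524.0), np.float64(34.0)), (296, np.float64(524.0), np.float64(36.0)), (298, np.float64(524.0), np.float64(39.0)), (300, np.float64(495.0), np.float64(99.0)), (302, np.float64(495.0), np.float64(101.0))]
331 [(284, np.float64(524.0), np.float64(20.0)), (286, np.float64(524.0), np.float64(22.0)), (288, np.float64(524.0), np.float64(26.0)), (290, np.float64(523.0), np.float64(29.0)), (292, np.float64(524.0), np.float64(30.0)), (294, np.float64(524.0), np.float64(34.0)), (296, np.float64(524.0), np.float64(36.0)), (298, np.float64(525.0), np.float64(38.0)), (300, np.float64(496.0), np.float64(98.0)), (302, np.float64(495.0), np.float64(101.0))]
```

Both cameras agree that the fingertips really end near z = 98, level with the reported TCP rather than 22 below it, so they passed over the lip. Back out, go lower, and feel forward again.

```bash
python3 -m inch '[{"hand":0,"tx":-8,"ty":0,"tz":2,"yaw":0},{"hand":0,"tx":-20,"ty":0,"tz":2,"yaw":0},{"hand":0,"tx":-32,"ty":0,"tz":2,"yaw":0},{"hand":0,"tx":-32,"ty":0,"tz":-10,"yaw":0},{"hand":0,"tx":-32,"ty":0,"tz":-24,"yaw":0},{"hand":0,"tx":-32,"ty":0,"tz":-24,"yaw":0},{"hand":0,"tx":-28,"ty":0,"tz":-24,"yaw":0},{"hand":0,"tx":-25,"ty":0,"tz":-24,"yaw":0},{"hand":0,"tx":-23,"ty":0,"tz":-24,"yaw":0},{"hand":0,"tx":-23,"ty":0,"tz":-24,"yaw":0}]'|grep -E 'eef|contact';  python3 -m inch '[{"hand":0,"tx":1,"ty":0,"tz":0,"yaw":0},{"hand":0,"tx":2,"ty":0,"tz":0,"yaw":0},{"hand":0,"tx":2,"ty":0,"tz":0,"yaw":0}]'|grep -E 'eef|contact'
```

```text
eef_pos: [485.4, 181.0, 72.8]
contact_force: [-0.5, 0.3, 1.3]
eef_pos: [486.6, 180.8, 72.4]
contact_force: [-0.2, 0.1, -0.2]
```

```bash
python3 -m inch '[{"hand":0,"tx":1,"ty":0,"tz":0,"yaw":0},{"hand":0,"tx":2,"ty":0,"tz":0,"yaw":0},{"hand":0,"tx":2,"ty":0,"tz":0,"yaw":0}]'|grep -E 'eef|contact'
```

```text
eef_pos: [488.5, 180.8, 72.3]
contact_force: [1.0, -0.1, -0.3]
```

```bash
python3 -m inch '[{"hand":0,"tx":1,"ty":0,"tz":0,"yaw":0},{"hand":0,"tx":2,"ty":0,"tz":0,"yaw":0},{"hand":0,"tx":2,"ty":0,"tz":0,"yaw":0}]'|grep -E 'eef|contact'
```

```text
eef_pos: [490.5, 180.8, 72.2]
contact_force: [-0.3, 0.3, -0.0]
```

```bash
python3 -m inch '[{"hand":0,"tx":1,"ty":0,"tz":0,"yaw":0},{"hand":0,"tx":2,"ty":0,"tz":0,"yaw":0},{"hand":0,"tx":2,"ty":0,"tz":0,"yaw":0}]'|grep -E 'eef|contact'
```

```text
eef_pos: [492.5, 180.8, 72.3]
contact_force: [0.0, 0.0, -0.6]
```

```bash
python3 -m inch '[{"hand":0,"tx":1,"ty":0,"tz":0,"yaw":0},{"hand":0,"tx":2,"ty":0,"tz":0,"yaw":0},{"hand":0,"tx":2,"ty":0,"tz":0,"yaw":0}]'|grep -E 'eef|contact'
```

```text
eef_pos: [493.6, 180.8, 72.1]
contact_force: [-4.5, -0.3, 3.2]
```

```bash
python3 -m inch '[{"hand":0,"tx":1,"ty":0,"tz":0,"yaw":0},{"hand":0,"tx":2,"ty":0,"tz":0,"yaw":0},{"hand":0,"tx":2,"ty":0,"tz":0,"yaw":0}]'|grep -E 'eef|contact'
python3 - <<'E'
from h import *
im,d=eyes.get_image('wrist');W=cloud('wrist',d);cv2.imwrite('pics/w2.png',im)
print([(v,*W[v,150].round()) for v in range(260,330,6)]); print([(v,*W[v,305].round()) for v in range(250,330,6)])
E
```

```text
eef_pos: [493.7, 180.7, 72.0]
contact_force: [-12.0, 2.3, 8.1]
[(260, np.float64(489.0), np.float64(75.0), np.float64(0.0)), (266, np.float64(493.0), np.float64(74.0), np.float64(0.0)), (272, np.float64(497.0), np.float64(73.0), np.float64(-0.0)), (278, np.float64(501.0), np.float64(72.0), np.float64(-0.0)), (284, np.float64(505.0), np.float64(71.0), np.float64(-1.0)), (290, np.float64(509.0), np.float64(70.0), np.float64(-0.0)), (296, np.float64(513.0), np.float64(70.0), np.float64(0.0)), (302, np.float64(517.0), np.float64(69.0), np.float64(0.0)), (308, np.float64(522.0), np.float64(68.0), np.float64(-1.0)), (314, np.float64(526.0), np.float64(67.0), np.float64(0.0)), (320, np.float64(531.0), np.float64(66.0), np.float64(-1.0)), (326, np.float64(534.0), np.float64(66.0), np.float64(0.0))]
[(250, np.float64(486.0), np.float64(171.0), np.float64(-1.0)), (256, np.float64(489.0), np.float64(170.0), np.float64(0.0)), (262, np.float64(493.0), np.float64(170.0), np.float64(-1.0)), (268, np.float64(497.0), np.float64(170.0), np.float64(0.0)), (274, np.float64(501.0), np.float64(170.0), np.float64(-0.0)), (280, np.float64(505.0), np.float64(169.0), np.float64(-1.0)), (286, np.float64(509.0), np.float64(169.0), np.float64(-0.0)), (292, np.float64(513.0), np.float64(169.0), np.float64(0.0)), (298, np.float64(517.0), np.float64(169.0), np.float64(0.0)), (304, np.float64(481.0), np.float64(178.0), np.float64(79.0)), (310, np.float64(481.0), np.float64(178.0), np.float64(83.0)), (316, np.float64(481.0), np.float64(179.0), np.float64(89.0)), (322, np.float64(481.0), np.float64(179.0), np.float64(93.0)), (328, np.float64(481.0), np.float64(179.0), np.float64(97.0))]
```

Contact: 12 N against the lip, with strong friction. Now rise along the lip's arc.

```bash
python3 -m inch '[{"hand":0,"tx":0,"ty":0,"tz":3,"yaw":0},{"hand":0,"tx":0,"ty":0,"tz":6,"yaw":0},{"hand":0,"tx":0,"ty":0,"tz":9,"yaw":0},{"hand":0,"tx":0,"ty":0,"tz":12,"yaw":0},{"hand":0,"tx":0.5,"ty":0,"tz":15,"yaw":0},{"hand":0,"tx":1,"ty":0,"tz":18,"yaw":0},{"hand":0,"tx":1.5,"ty":0,"tz":21,"yaw":0},{"hand":0,"tx":2,"ty":0,"tz":24,"yaw":0},{"hand":0,"tx":2.5,"ty":0,"tz":27,"yaw":0},{"hand":0,"tx":3.5,"ty":0,"tz":30,"yaw":0}]'|grep -E 'clock|eef|contact'
python3 - <<'E'
from h import *
im,d=eyes.get_image('top');W=cloud('top',d);x,y,z=np.moveaxis(W,-1,0)
for a,b in((90,125),(240,275)):
    k=(d>0)&(x>490)&(x<650)&(y>a)&(y<b)&(z>60)&(z<200)
    if k.sum()>10: print(k.sum(),x[k].min(),x[k].max(),np.polyfit(x[k],z[k],1))
E
```

```text
clock: 15.32
eef_pos: [498.2, 180.5, 101.8]
contact_force: [-5.6, -0.2, 0.7]
683 506.80945251583535 632.3767172183511 [-2.36125081e-01  2.37551929e+02]
```

```bash
python3 -m inch '[{"hand":0,"tx":1.3,"ty":0,"tz":4,"yaw":0},{"hand":0,"tx":2.8,"ty":0,"tz":8,"yaw":0},{"hand":0,"tx":4.2,"ty":0,"tz":12,"yaw":0},{"hand":0,"tx":5.8,"ty":0,"tz":16,"yaw":0},{"hand":0,"tx":7.6,"ty":0,"tz":20,"yaw":0},{"hand":0,"tx":9.6,"ty":0,"tz":24,"yaw":0},{"hand":0,"tx":11.8,"ty":0,"tz":28,"yaw":0},{"hand":0,"tx":14.2,"ty":0,"tz":32,"yaw":0},{"hand":0,"tx":17,"ty":0,"tz":36,"yaw":0},{"hand":0,"tx":20,"ty":0,"tz":40,"yaw":0}]'|grep -E 'clock|eef|contact'
python3 - <<'E'
from h import *
im,d=eyes.get_image('top');W=cloud('top',d);x,y,z=np.moveaxis(W,-1,0)
k=(d>0)&(x>490)&(x<650)&(y>240)&(y<275)&(z>60)&(z<220)
if k.sum()>10: print(k.sum(),x[k].min(),x[k].max(),np.arctan(np.polyfit(x[k],z[k],1)))
E
```

```text
clock: 16.2
eef_pos: [518.6, 179.9, 142.1]
contact_force: [-6.9, -3.7, 2.6]
```

```bash
python3 - <<'E'
from h import *
for c in('top','side'):
  im,d=eyes.get_image(c);W=cloud(c,d);x,y,z=np.moveaxis(W,-1,0)
  for a,b in((88,130),(130,150),(215,240),(240,280)):
    k=(d>0)&(x>490)&(x<660)&(y>a)&(y<b)&(z>70)&(z<190);print(c,a,k.sum(), [np.percentile(t[k],[2,50,98]).round() for t in(x,z)] if k.sum()>5 else '')
cv2.imwrite('pics/a4.png',cv2.resize(im[130:310,200:440],None,fx=3,fy=3))
E
```

```text
top 88 731 [array([527., 572., 632.]), array([ 76., 120., 161.])]
top 130 291 [array([528., 583., 634.]), array([ 77., 118., 156.])]
top 215 5 
top 240 0 
side 88 272 [array([522., 542., 616.]), array([ 70.,  84., 160.])]
side 130 79 [array([523., 528., 559.]), array([ 71.,  88., 161.])]
side 215 152 [array([528., 536., 634.]), array([ 71.,  91., 159.])]
side 240 321 [array([530., 561., 633.]), array([ 71.,  86., 159.])]
```

View pics/a4.png

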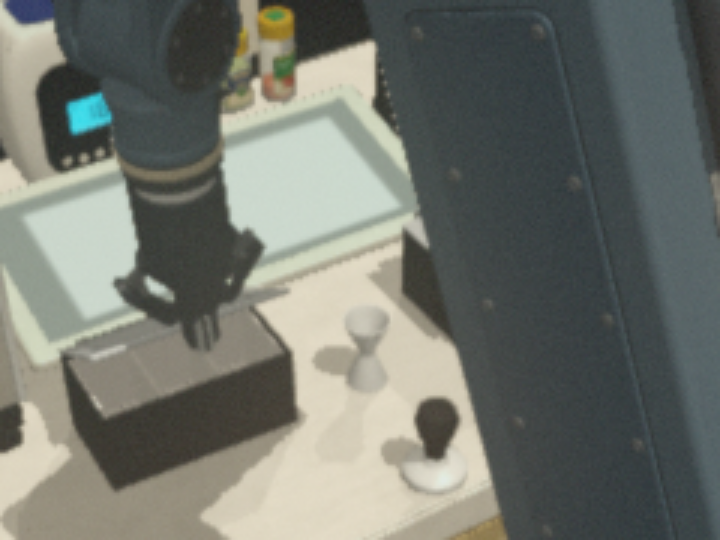

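The lid is up about 0.6 rad, its edge lying on the fingers at px (205,320) with the white bays visible. Continue round and past upright.

```bash
python3 -m inch '[{"hand":0,"tx":3,"ty":0,"tz":4,"yaw":0},{"hand":0,"tx":6.5,"ty":0,"tz":8,"yaw":0},{"hand":0,"tx":11,"ty":0,"tz":12,"yaw":0},{"hand":0,"tx":16,"ty":0,"tz":17,"yaw":0},{"hand":0,"tx":21,"ty":0,"tz":22,"yaw":0},{"hand":0,"tx":27,"ty":0,"tz":27,"yaw":0},{"hand":0,"tx":34,"ty":0,"tz":32,"yaw":0},{"hand":0,"tx":41,"ty":0,"tz":36,"yaw":0},{"hand":0,"tx":48,"ty":0,"tz":39,"yaw":0},{"hand":0,"tx":55,"ty":0,"tz":42,"yaw":0},{"hand":0,"tx":62,"ty":0,"tz":44,"yaw":0},{"hand":0,"tx":70,"ty":0,"tz":45,"yaw":0}]'|grep -E 'clock|eef|contact'
```

```text
clock: 17.35
eef_pos: [590.6, 180.9, 187.5]
contact_force: [-0.4, 0.3, 0.3]
```

```bash
python3 - <<'E'
from h import *
for c in('top','side'):
  im,d=eyes.get_image(c);W=cloud(c,d);x,y,z=np.moveaxis(W,-1,0)
  for a,b in((88,130),(240,280)):
    k=(d>0)&(x>490)&(x<720)&(y>a)&(y<b)&(z>95)&(z<216);print(c,a,k.sum(), [np.percentile(t[k],[2,50,98]).round() for t in(x,z)] if k.sum()>5 else '')
E
```

```text
top 88 89 [array([599., 604., 622.]), array([104., 207., 214.])]
top 240 0 
side 88 433 [array([599., 611., 623.]), array([ 98., 157., 210.])]
side 240 332 [array([607., 618., 630.]), array([ 99., 157., 210.])]
```

The lid is still on the fingers, just short of upright. Push it over.

```bash
python3 -m inch '[{"hand":0,"tx":7,"ty":0,"tz":0,"yaw":0},{"hand":0,"tx":14,"ty":0,"tz":0,"yaw":0},{"hand":0,"tx":21,"ty":0,"tz":0,"yaw":0},{"hand":0,"tx":28,"ty":0,"tz":0,"yaw":0},{"hand":0,"tx":35,"ty":0,"tz":0,"yaw":0},{"hand":0,"tx":42,"ty":0,"tz":0,"yaw":0},{"hand":0,"tx":46,"ty":0,"tz":0,"yaw":0},{"hand":0,"tx":46,"ty":0,"tz":0,"yaw":0},{"hand":0,"tx":30,"ty":0,"tz":0,"yaw":0},{"hand":0,"tx":0,"ty":0,"tz":20,"yaw":0},{"hand":0,"tx":-40,"ty":0,"tz":60,"yaw":0},{"hand":0,"tx":-80,"ty":0,"tz":90,"yaw":0},{"hand":0,"tx":-120,"ty":0,"tz":100,"yaw":0},{"hand":0,"tx":-160,"ty":-20,"tz":100,"yaw":0},{"hand":0,"tx":-200,"ty":-40,"tz":100,"yaw":0},{"hand":0,"tx":-200,"ty":-60,"tz":100,"yaw":0},{"hand":0,"tx":-200,"ty":-60,"tz":100,"yaw":0}]'|grep -E 'clock|eef|contact'
python3 - <<'E'
from h import *
for c in('top','side'):
  im,d=eyes.get_image(c);W=cloud(c,d);x,y,z=np.moveaxis(W,-1,0);cv2.imwrite(f'pics/{c}9.png',im)
  for n,m in(('wlid',(x>490)&(x<720)&(y>88)&(y<275)&(z>95)&(z<216)),('nlid',(x>490)&(x<700)&(y<-90)&(y>-200)&(z>70)&(z<216)),('wbox',(x>490)&(x<700)&(y>60)&(y<300)&(z>75)&(z<95))):
    k=(d>0)&m;print(c,n,k.sum(), [np.percentile(t[k],[2,50,98]).round() for t in(x,y,z)] if k.sum()>5 else '')
E
```

```text
clock: 18.87
eef_pos: [384.9, 117.9, 288.5]
contact_force: [1.5, 0.0, 1.1]
top wlid 2177 [array([630., 649., 667.]), array([ 92., 178., 264.]), array([ 98., 159., 209.])]
top nlid 2242 [array([514., 574., 636.]), array([-198., -145.,  -92.]), array([85., 90., 94.])]
top wbox 651 [array([524., 620., 634.]), array([ 92., 147., 267.]), array([76., 85., 94.])]
side wlid 2750 [array([627., 647., 665.]), array([ 92., 180., 264.]), array([ 98., 153., 206.])]
side nlid 1134 [array([511., 570., 634.]), array([-197., -139.,  -91.]), array([72., 89., 94.])]
side wbox 934 [array([521., 615., 634.]), array([ 91., 182., 270.]), array([75., 83., 94.])]
```

View pics/side9.png

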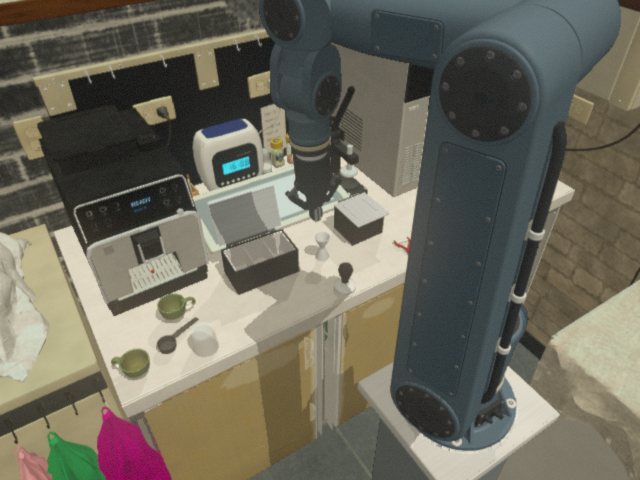

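The wide lid leans back open at px (245,220) and the narrow lid is shut at (358,210). The boxes and bystanders sit where they were, and the hand is clear. I'll let things settle briefly and then hand in.

```bash
python3 -m inch '[{"hand":0,"tx":0,"ty":0,"tz":0,"yaw":0},{"hand":0,"tx":0,"ty":0,"tz":0,"yaw":0},{"hand":0,"tx":0,"ty":0,"tz":0,"yaw":0},{"hand":0,"tx":0,"ty":0,"tz":0,"yaw":0},{"hand":0,"tx":0,"ty":0,"tz":0,"yaw":0},{"hand":0,"tx":0,"ty":0,"tz":0,"yaw":0},{"hand":0,"tx":0,"ty":0,"tz":0,"yaw":0},{"hand":0,"tx":0,"ty":0,"tz":0,"yaw":0},{"hand":0,"tx":0,"ty":0,"tz":0,"yaw":0},{"hand":0,"tx":0,"ty":0,"tz":0,"yaw":0},{"hand":0,"tx":0,"ty":0,"tz":0,"yaw":0},{"hand":0,"tx":0,"ty":0,"tz":0,"yaw":0}]' >/dev/null; python3 -c "
from plant import workorder;print(workorder.hand_in())"
```

```text
the job is handed in; nothing more can be done
None
```

The job is handed in at about 20 s: in the last pictures the narrow lid was shut, the wide lid leaned open past upright, and the boxes and bystanders looked unmoved; the hand-in returned no verdict.

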